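# Set the lock cylinder on its sloped pinning rest

### The job

Put the lock cylinder back on its own sloped rest, the one with the longer rail (the shorter is the padlock's): foot down and flat on the narrow rail, lengthwise, its lower end right against the stop. The rail's height differs every time, so feel for it, set the cylinder down gently and let go only when it sits. Leave the other things on the bench alone.

Things in the scene. Friction and masses are not known exactly. Their poses are not given: they have to be found in the camera images.
- lock_cylinder: brass double lock cylinder, 17 wide (x), 64 long (y; 62 between the faces that meet a stop), 33 high (z), 38 with the cam, about 0.19 kg, loose, standing on its foot on a steel block 38 high. Upper part: round barrel, widest (17) at z 24; below it tapers to a flat foot 10 wide. Cam in the middle of its length. Origin: centre of the foot's underside. The two ends are alike.
- long_rest: longer rest, fixed on a board 28 thick: foot 95x56x8, sleeve, stem, on top a bare rail 14 wide, 66 long, over the foot's x axis, rising 25 deg to +x. Origin: foot centre, underside. Over it its top is 80 to 105 up, clamped anew each time, not reported. Stop: plate across the low (-x) end, 10 proud, face 31 down the slope from there, so the seated cylinder's origin is straight above this origin.
- short_rest: shorter rest, fixed, of the same build, height range and origin, but its rail is only 44 long (stop 21 down the slope). Meant for the padlock; stays empty.
- padlock: brass padlock, 42x18x69 high, standing loose on the bench; origin at the centre of its underside, z up. Bystander.
- oil_bottle: oil dropper bottle, 33 diameter, 98 high, standing loose; origin at the centre of its underside. Bystander.
- pin_block: drilled steel pin block, 42x62x18 (pins to 30), loose; origin at the centre of its underside. Bystander.
- marker: felt pen, 13 thick, 115 long (y), lying loose; origin at its middle, underside. Bystander.
- tweezers: steel tweezers, 10x9, 128 long (y), lying loose; origin at their middle, underside. Bystander.
Things that resemble listed ones, but are neither listed nor needed, are in the scene too. Leave any black look-alike of the lock_cylinder alone.

How it is judged:
By the outcome, as a careful person would: the job done as asked, in the order asked, and still so for the second after the job is handed in, with the robot touching nothing.
It also fails if it takes over 48 s, if anything falls off the work surface, if the arm or the gripper's body presses on something with over 40 N, if the wrist force passes 120 N, or if a joint passes its speed limit or range.

### The arm

A 6-joint arm with a two-finger parallel gripper is mounted at the origin on a cart in front of the work surface, level with it; the furniture and walls round the work are solid. World frame = base frame: x ahead of the robot, y to its left, z up, the work surface at z = 0. Lengths are in mm, angles in rad, forces in N, time in s.
With the tool pointing down it reaches from about 300 to 875 mm from the base axis. Payload 6.4 kg.
Tool frame: the origin (TCP) lies midway between the tips of the shut fingers; the grasp point (between the pads) lies 19 mm behind it (env.hold_point_z is the distance from the TCP to the grasp point, in mm); z points along the fingers, y is the line along which they close (so a half turn about z gives the same grasp; the last joint's range is limited). The gripper opens to 85 mm and grips with 20 to 120 N. Pads are 22 mm wide; open, the fingers measure 114 mm over their backs; the gripper's body (76 mm by 85 mm) begins 54 mm behind the grasp point. The pads swing forward as they close: fully open they stand 13 mm farther back than shut.
Start: joints at [0.949, 0.181, 1.607, -0, 1.354, -0.206], TCP at [232.245, 526.026, 231.288] pointing down, gripper open.
Joint ranges: [-2.99, 2.99], [-0.89, 2.07], [0.3, 2.58], [-1.14, 4.28], [0, 2.63], [-3.12, 3.12]. Speed limits (rad/s): [2.57, 2.57, 3.01, 3.14, 3.14, 3.14].

### API

Orientations are given as a unit quaternion [x, y, z, w].
In Python, from station import status, imaging, job, env gives the robot as it stands. The module is installed in compiled form; this text tells all that it offers.
- The arm moves only by the shell command python3 -m inch 'ROWS' [FORCE]. ROWS is text: rows parted by semicolons, each of 7 numbers parted by spaces: the shift along the tool's x, y, z in cm, then the turn, a rotation vector about the tool's x, y, z in degrees, then the gripper's target within -1 to 1 (fully open at 1, half-way at 0, shut at -1). In form: dx dy dz wx wy wz claw; .... A call has 1 to 8 rows; each row is the pose to reach, as a shift and turn from the pose commanded when the call began, along the tool's axes at that moment; what a row does not reach only later rows make up. A row lasts 1/10 s, in which the tool goes at most 50 mm and 8.59 degrees, less where a joint would pass 70% of its speed; a pose out of reach is approached as far as the arm can. A call with a gripper value outside its range is refused whole. The fingers move at their own pace and stop on an object; FORCE is the grip in N (left out, the last holds). Time passes only in rows, so rows that repeat a pose let the fingers close. It gives the time, the measured TCP pose, the force, the opening and the grip force at its end, in the units of the state.
- status.state(): the state, without advancing time (a new reading comes with each control period).
- imaging.read_camera(name): name is "scene" or "top"; returns the picture (400x640x3 uint8, red, green, blue); there is no depth.
- imaging.camera_info(name): a dict with "mtx" (3x3 intrinsics, pixels), "distortion" ([k1, k2, p1, p2, k3] as OpenCV has them; the pictures are not rectified), "world_to_cam" (4x4, takes a point from world to camera coordinates). Camera axes: x right, y down, z forward; pixel columns grow to the right and rows downward; lengths in mm; the calibration is good to about 2 mm. A picture is of the moment at which its call begins. camera_info takes no time and is no camera call.
- job.finish_job(): hands the job in; it is judged then, once.
The state is a dict: "t": time; "q": joint angles; "qd": joint speeds; "tau": joint torques, N m; "tcp_pos": TCP position; "tool_rot": TCP orientation; "force": force on the tool from outside, world axes, zero at the start; "moment": the same for the moment, N m; "opening": opening from 0.0 (shut) to 1.0 (fully open); "grip_force": force on a finger pad.
Only numpy, scipy, OpenCV 4.12 (cv2) and the standard library are available. Lean on these libraries where they do the work, as an engineer would, in place of code of your own. Each camera call takes 0.05 s, during which the arm holds its last target. There are 200 camera calls.

## Working session

There is one attempt and no reset: what is moved stays moved. The work goes in short steps, Python scripts to look and compute and a shell command to move; the robot and the scene stay as the last step left them, time stands still between calls to the robot, and variables do not carry over. Pictures are saved under pics/ and viewed, at most 10 in all, crops included, and the job is handed in when it is done.

```bash
mkdir -p pics; python3 - <<'E'
from station import status, imaging, env
import cv2
for n in("scene","top"):
    cv2.imwrite(f"pics/{n}0.png",imaging.read_camera(n)[:,:,::-1])
    i=imaging.camera_info(n);print(n,i)
print(status.state(),env.hold_point_z)
E
```

```text
scene {'mtx': array([[423.96798008,   0.        , 319.32517335],
       [  0.        , 423.96798008, 199.01932512],
       [  0.        ,   0.        ,   1.        ]]), 'distortion': array([-0.08679734,  0.        ,  0.        ,  0.        ,  0.        ]), 'world_to_cam': array([[-6.96569062e-01, -7.17489712e-01, -2.35441996e-04,
         6.28038278e+02],
       [-3.46955216e-01,  3.37125847e-01, -8.75196116e-01,
         1.14281133e+02],
       [ 6.28023582e-01, -6.09552850e-01, -4.83768233e-01,
         1.00151709e+03],
       [ 0.00000000e+00,  0.00000000e+00,  0.00000000e+00,
         1.00000000e+00]])}
top {'mtx': array([[412.85450795,   0.        , 317.88856988],
       [  0.        , 412.85450795, 192.55220132],
       [  0.        ,   0.        ,   1.        ]]), 'distortion': array([0.02887186, 0.        , 0.        , 0.        , 0.        ]), 'world_to_cam': array([[ 7.05667491e-03, -9.99892925e-01,  1.28195563e-02,
         3.61108447e+02],
       [-9.96223267e-01, -8.13909801e-03, -8.64462668e-02,
         5.35339305e+02],
       [ 8.65413503e-02, -1.21611171e-02, -9.96174032e-01,
         1.16690432e+03],
       [ 0.00000000e+00,  0.00000000e+00,  0.00000000e+00,
         1.00000000e+00]])}
{'t': 0.1, 'q': array([ 9.48740264e-01,  1.81454892e-01,  1.60793225e+00, -3.30482068e-05,
        1.35383780e+00, -2.06304054e-01]), 'qd': array([-0.00091122, -0.00379195, -0.00154477,  0.00146788,  0.00209557,
        0.00105839]), 'tau': array([-7.66497706e-04, -4.45879662e+01, -3.52238989e+01, -3.99390237e-04,
        4.24835933e-03, -5.78458548e-05]), 'tcp_pos': array([231.91517868, 525.58636561, 230.46921453]), 'tool_rot': array([ 2.06378536e-01,  9.78471887e-01, -7.53631865e-04, -3.13680098e-04]), 'force': array([-0.45503219, -0.57510647,  0.33563769]), 'moment': array([ 0.02674954,  0.00738124, -0.01173725]), 'grip_force': 0.0, 'opening': 0.996783802129661} 18.700000000000003
```

View pics/scene0.png

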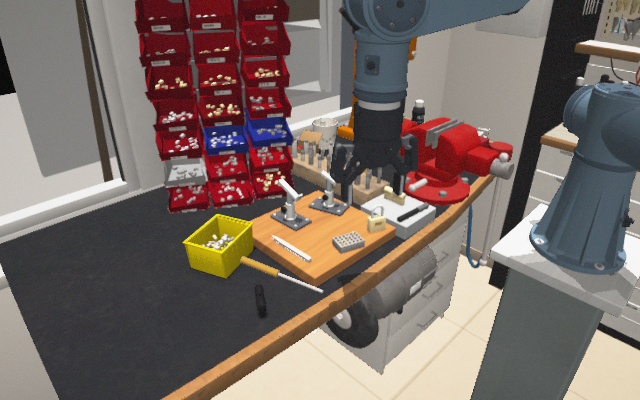

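View pics/top0.png

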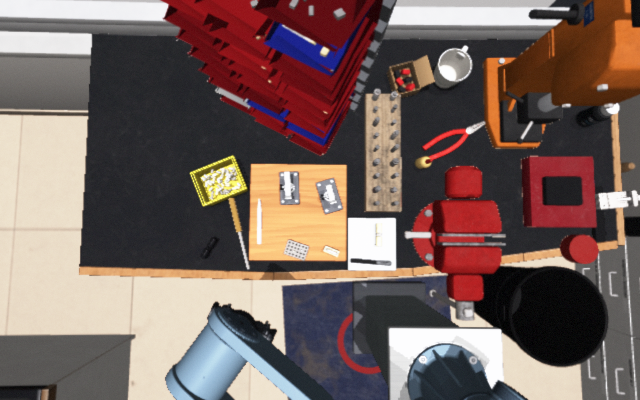

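The scene view shows the board with two rests (about 290,215 and 328,200), the padlock at (377,220), and the cylinder on a light block near (393,195). The top view shows the cylinder near (378,235), the rests at (289,187) and (328,195), and the arm clear of them. I'll take enlarged crops next.

```bash
python3 - <<'E'
import cv2,numpy as np
a=cv2.imread("pics/scene0.png")[165:265,240:440];b=cv2.imread("pics/top0.png")[155:275,240:410]
a=cv2.resize(a,(590,295),interpolation=cv2.INTER_CUBIC)
b=cv2.resize(b,(800,565),interpolation=cv2.INTER_CUBIC)
cv2.imwrite("pics/a.png",cv2.resize(a,(800,400)));cv2.imwrite("pics/b.png",b)
E
```

```text
(no output)
```

View pics/a.png

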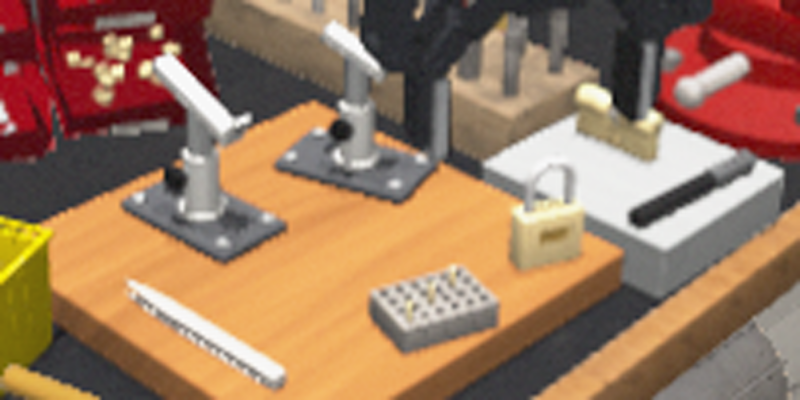

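View pics/b.png

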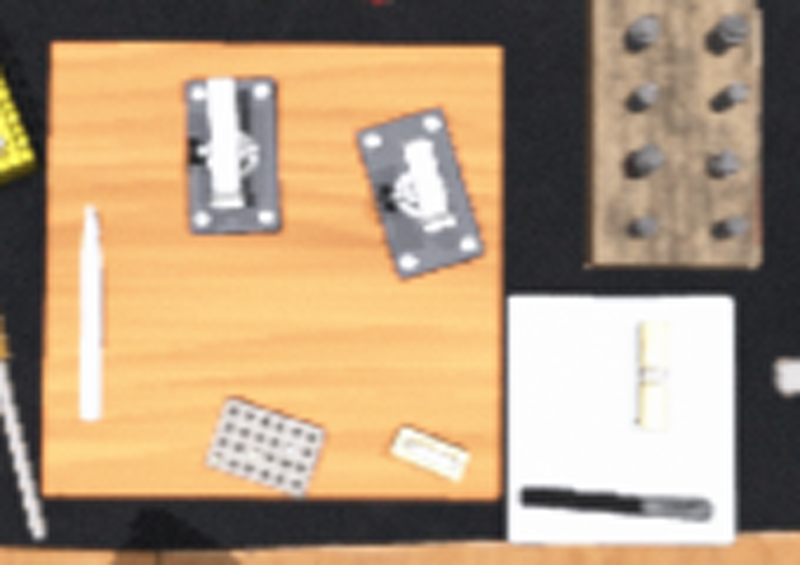

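The enlarged views show the long rest on the left (foot about 186–281 × 78–233 in the top crop, stop at its bottom, so it rises to +x). The short rest is on the right, and the cylinder lies from (652,320) to (652,430) with its cam midway. I'll measure them.

```bash
cat > h.py <<'E'
import cv2,numpy as np
from station import imaging
def ray(n,uv):
    i=imaging.camera_info(n);T=i["world_to_cam"]
    p=cv2.undistortPoints(np.array(uv,float).reshape(-1,1,2),i["mtx"],i["distortion"])[:,0]
    d=np.c_[p,np.ones(len(p))]@T[:3,:3]
    return -T[:3,:3].T@T[:3,3],d
def plane(n,uv,z):
    c,d=ray(n,uv);return c+d*((z-c[2])/d[:,2])[:,None]
def proj(n,P):
    i=imaging.camera_info(n);T=i["world_to_cam"]
    return cv2.projectPoints(np.array(P,float).reshape(-1,1,3),cv2.Rodrigues(T[:3,:3])[0],T[:3,3],i["mtx"],i["distortion"])[0][:,0]
def cross(u1,u2):  # scene px, top px
    c1,d1=ray("scene",u1);c2,d2=ray("top",u2);r=[]
    for a,b in zip(d1,d2):
        s=np.linalg.lstsq(np.c_[a,-b],c2-c1,rcond=None)[0]
        p,q=c1+a*s[0],c2+b*s[1];r.append(np.r_[(p+q)/2,np.linalg.norm(p-q)])
    return np.array(r)
E
python3 - <<'E'
from h import *
np.set_printoptions(precision=1,suppress=True)
im=cv2.imread("pics/top0.png");hsv=cv2.cvtColor(im,cv2.COLOR_BGR2HSV)
f=lambda u:[240+(u[0]+.5)*170/800-.5,155+(u[1]+.5)*120/565-.5]
# cylinder mask
m=np.zeros(im.shape[:2],np.uint8);m[215:255,360:395]=((hsv[215:255,360:395,1]>25)&(hsv[215:255,360:395,2]>100))*255
c=max(cv2.findContours(m,0,1)[0],key=cv2.contourArea);r=cv2.minAreaRect(c);print("cyl",r)
print(plane("top",[r[0]],62)); bp=cv2.boxPoints(r);print(plane("top",bp,62))
# foot
h,s,v=cv2.split(hsv);m=np.zeros_like(m)
m[165:215,275:304]=(s[165:215,275:304]<90)*255
c=max(cv2.findContours(m,0,1)[0],key=cv2.contourArea);r=cv2.minAreaRect(c);print("foot",r);print(plane("top",[r[0]],36),plane("top",cv2.boxPoints(r),36))
print("screws",plane("top",[f(u) for u in[(197,93),(262,90),(267,216),(202,217)]],36))
g=lambda u:[240+u[0]/4-.5,165+u[1]/4-.5]
print("rail hi, stop",cross([g((165,62)),g((236,127))],[f((222,80)),f((227,200))]))
print("scene screws",plane("scene",[g(u) for u in[(130,201),(194,155),(267,213),(222,251)]],36))
E
```

```text
cyl ((376.5, 228.0), (1.0, 8.0), 0.0)
[[432.1 203.3  62. ]]
[[421.2 204.7  62. ]
 [443.1 204.6  62. ]
 [443.2 201.8  62. ]
 [421.2 201.9  62. ]]
foot ((288.9793395996094, 187.46234130859375), (33.283084869384766, 19.139694213867188), 87.79740142822266)
[[545.1 447.6  36. ]] [[591.4 477.2  36. ]
 [594.  422.8  36. ]
 [499.1 418.1  36. ]
 [496.6 472.2  36. ]]
screws [[582.4 469.4  36. ]
 [584.6 430.1  36. ]
 [508.2 426.2  36. ]
 [507.3 465.3  36. ]]
rail hi, stop [[577.  447.6 127.2   2.6]
 [512.4 446.2 106.8   0.1]]
scene screws [[584.6 473.3  36. ]
 [601.3 406.3  36. ]
 [514.2 421.3  36. ]
 [500.9 470.   36. ]]
```

```bash
python3 - <<'E'
from h import *
np.set_printoptions(precision=1,suppress=True)
for n,(x0,x1,y0,y1),zz in(("top",(366,392,215,252),(60,)),("scene",(380,410,180,210),(55,))):
    im=cv2.imread(f"pics/{n}0.png").astype(int)[y0:y1,x0:x1]
    m=((im[:,:,2]-im[:,:,0])>14).astype(np.uint8)*255
    m[im.max(2)<90]=0
    k,l,s,c=cv2.connectedComponentsWithStats(m)
    j=1+np.argmax(s[1:,4]);ys,xs=np.nonzero(l==j);print(n,s[j],c[j]+[x0,y0])
    uv=np.c_[xs+x0,ys+y0]
    for z in zz:
        P=plane(n,uv,z)[:,:2]; r=cv2.minAreaRect(P.astype(np.float32));print(z,"rect",r,"mean",P.mean(0))
        w,V=np.linalg.eigh(np.cov(P.T));print("yaw",np.degrees(np.arctan2(V[1,1],V[0,1])))
E
```

```text
top [10  8  2 11 21] [376.5 228.2]
60 rect ((432.1683349609375, 202.94325256347656), (2.7683157920837402, 27.568063735961914), 89.65898895263672) mean [431.5 202.9]
yaw 178.83702172964223
scene [  0   0  30  26 404] [394.  192.2]
55 rect ((424.9292297363281, 179.1669921875), (81.58096313476562, 146.92453002929688), 38.66727828979492) mean [424.9 185.3]
yaw 138.81237418458343
```

```bash
python3 - <<'E'
import cv2,numpy as np
im=cv2.imread("pics/top0.png").astype(int)[220:250,370:386]
print(im[:,:,2]-im[:,:,0]); 
E
```

```text
[[-1  0 -1 -1 -1 -1  0 -1 -1 -1  0 -1 -1 -1 -1 -1]
 [ 0 -1 -1  0 -1 -1 -1 -1 -1 -1 -1 -1 -1  0 -1 -1]
 [-1  0 -1 -1 -1 -1  0  0 -1  0 -1 -1 -1 -1 -1 -1]
 [-1  0 -1 -1  0 -2 13 15 11  8  9 12  2 -1 -1 -1]
 [-1 -1 -1 -1 -2  0 41 24 12  7  8 16  4 -1 -1 -1]
 [-1 -1 -1 -1 -2  2 45 26 12  6  6 13  3  0  0 -1]
 [-1 -1 -1 -1 -2  0 47 28 12  4  4  9  2 -1 -1  0]
 [ 0 -1 -1 -1 -3  2 49 31  9  3  4  9  2 -1 -1 -1]
 [-1  0 -1 -1 -3  1 49 29  8  3  4  9  2 -1 -1 -1]
 [-1 -1 -1 -1 -3  2 46 22  6  3  5 10  2 -1 -1 -1]
 [ 0 -1 -1 -1 -2  1 43 18  4  2  5 11  2 -1 -1  0]
 [-1 -1 -1 -1 -2  3 46 18  3  1  4 10  2 -1 -1 -1]
 [-1  0 -1 -1 -2  3 41 31  9  4  5  7  2 -1 -1  0]
 [ 0  0 -1 -1 -2 -1 19 20 14  7  5  3 -1 -1 -1 -1]
 [-1 -1 -1 -1 -2 -2 13  7  6  2  2  1 -1 -1 -1  0]
 [-1 -1 -1 -1 -2 -1 16  9  6  3  2  2 -1 -1 -1 -1]
 [-1 -1 -1 -1 -2  2 38 42 25 14 10  4  0 -1  0 -1]
 [-1 -1 -1 -1 -3  3 49 29  9  3  7 11  2 -1 -1 -1]
 [-1  0 -1 -1 -1  5 48 22  6  2  5 13  3 -1 -1 -1]
 [-1 -1 -1 -1 -1  6 47 21  6  2  5 13  3 -1 -1  0]
 [-1 -1 -1 -1 -2  6 43 18  5  4  7 13  2 -1 -1 -1]
 [-1 -1 -1 -1 -2  7 43 15  4  3  7 15  2 -1  0  0]
 [-1 -1 -1 -1 -2  7 43 15  3  2  6 12  2 -1 -1 -1]
 [-1  0 -1 -1 -3  9 41 12  2  1  4 10  2 -1 -1  0]
 [-1 -1 -1 -1 -3 16 43 14  3  1  5  9  1 -1 -1  0]
 [-1  0 -1 -1 -2  4 28 16  4  2  6 10  1 -1  0 -1]
 [-1 -1 -1 -1 -2 -1  3  6  3  2  3  2  0 -1 -1 -1]
 [-1 -1 -1 -1 -1 -1  0  0  0  0  0  0 -1 -1 -1  0]
 [-1 -1  0 -1 -1 -1 -1 -1 -1 -1 -1 -1  0  0 -1 -1]
 [-1 -1 -1 -1 -1 -1 -1 -1  0  0  0 -1 -1 -1  0  0]]
```

```bash
cat >> h.py <<'E'
from scipy.spatial.transform import Rotation as R
from station import status
def goal(pos,yaw,tilt=0):
    """rows' shift (cm) and rotvec (deg) from measured pose to a pose: tool x along -(cyl dir)"""
    s=status.state();R0=R.from_quat(s["tool_rot"])
    G=R.from_euler("z",yaw,degrees=True)*R.from_euler("y",-tilt,degrees=True)*R.from_matrix([[-1,0,0],[0,1,0],[0,0,-1]])
    sh=R0.inv().apply(np.array(pos)-s["tcp_pos"])/10;rv=np.degrees((R0.inv()*G).as_rotvec())
    print("shift",sh.round(2),"rot",rv.round(2),"tcp",s["tcp_pos"].round(1),"F",s["force"].round(1),"t",s["t"])
E
python3 - <<'E'
from h import *
P=plane("top",[(378.7,234.2),(378.85,222.6),(378.5,245.7)],62);print(P)
goal([P[0,0],P[0,1],160],0)
E
```

```text
[[415.1807008  197.28724314  62.        ]
 [447.0576038  196.66761168  62.        ]
 [383.74467362 198.0469109   62.        ]]
shift [-30.03 -22.62   7.07] rot [ -0.09  -0.04 -23.82] tcp [231.9 525.6 230.5] F [-0.5 -0.6  0.3] t 0.1
```

```bash
python3 -m inch '-4 -3 0 0 0 -6 0;-8 -6 0 0 0 -12 0;-12 -9 1 0 0 -18 0;-16 -12 2 0 0 -22.6 0;-20 -15 3 0 0 -22.6 0;-24 -18 4 0 0 -22.6 0;-28 -21 5.5 0 0 -22.6 0;-30 -22.6 7 0 0 -22.6 0' 40; python3 -m inch '0 0 0 0 0 0 0;0 0 0 0 0 0 0;0 0 0 0 0 0 0;0 0 0 0 0 0 0;0 0 0 0 0 0 0'; python3 - <<'E'
from h import *
cv2.imwrite("pics/c.png",cv2.resize(imaging.read_camera("scene")[130:270,300:480,::-1],(770,600)))
goal([415.2,197.3,45],-1.2)
E
```

```text
t: 0.9
tcp_pos: [416.8, 195.5, 161.2]
tool_rot: [0.012, 1.0, -0.0, 0.001]
force: [0.6, 1.2, 0.3]
opening: 0.499
grip_force: 0.0
t: 1.4
tcp_pos: [415.2, 199.1, 161.8]
tool_rot: [0.01, 1.0, 0.0, 0.0]
force: [-0.4, -0.5, -0.0]
opening: 0.501
grip_force: 0.0
shift [ 1.000e-02 -1.700e-01  1.167e+01] rot [0.01 0.04 0.08] tcp [415.2 199.  161.7] F [-0.3 -1.   1. ] t 1.45
```

View pics/c.png

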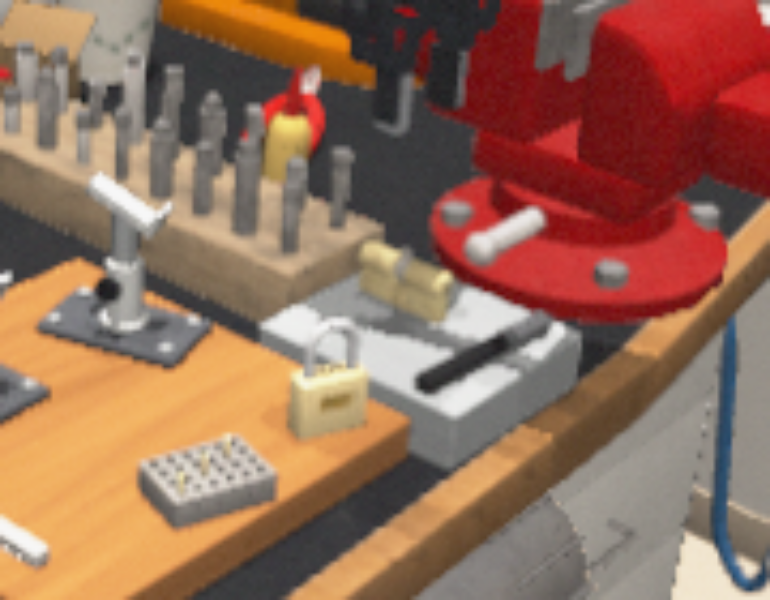

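The gripper is above the cylinder, which stands on its foot with the barrel and cam up. Its surroundings are clear, so I'll descend and grip.

```bash
python3 -m inch '0 -.17 4 0 0 0 0;0 -.17 7 0 0 0 0;0 -.17 9 0 0 0 0;0 -.17 10.5 0 0 0 0;0 -.17 11.3 0 0 0 0;0 -.17 11.8 0 0 0 0;0 -.17 11.8 0 0 0 0;0 -.17 11.8 0 0 0 0';  python3 -m inch '0 0 0 0 0 0 -.4;0 0 0 0 0 0 -.5;0 0 0 0 0 0 -.6;0 0 0 0 0 0 -.7;0 0 0 0 0 0 -.8;0 0 0 0 0 0 -.9;0 0 0 0 0 0 -1;0 0 0 0 0 0 -1' 50
```

```text
t: 2.25
tcp_pos: [415.9, 196.6, 44.0]
tool_rot: [0.011, 1.0, 0.0, 0.001]
force: [-1.2, 0.4, 0.8]
opening: 0.501
grip_force: 0.0
t: 3.05
tcp_pos: [415.7, 196.5, 43.8]
tool_rot: [0.011, 1.0, 0.0, 0.0]
force: [-1.5, 1.3, 5.3]
opening: 0.176
grip_force: 48.8
```

```bash
python3 -m inch '0 0 -1 0 0 0 -1;0 0 -3 0 0 0 -1;0 0 -6 0 0 0 -1;0 0 -9 0 0 0 -1;0 0 -12 0 0 0 -1;0 0 -15 0 0 0 -1;0 0 -16 0 0 0 -1;0 0 -16 0 0 0 -1'; python3 - <<'E'
from h import *
cv2.imwrite("pics/d.png",cv2.resize(imaging.read_camera("scene")[90:230,300:480,::-1],(770,600)))
h=112;off=5.8;t=np.radians(25);y=np.radians(3)
u=np.array([np.cos(y)*np.sin(t)*-1,-np.sin(t)*np.sin(y),np.cos(t)])  # rail normal
print(u)
goal(np.array([545,447.6,h])+u*(off+50),3,25)
E
```

```text
t: 3.85
tcp_pos: [416.2, 196.5, 204.6]
tool_rot: [0.011, 1.0, 0.0, 0.002]
force: [0.6, 0.4, -2.4]
opening: 0.178
grip_force: 49.0
[-0.42203908 -0.02211813  0.90630779]
shift [-10.09  25.23   4.04] rot [ -0.92 -24.98  -4.16] tcp [415.2 196.3 202.9] F [ 0.  -0.2 -2.2] t 3.9
```

View pics/d.png

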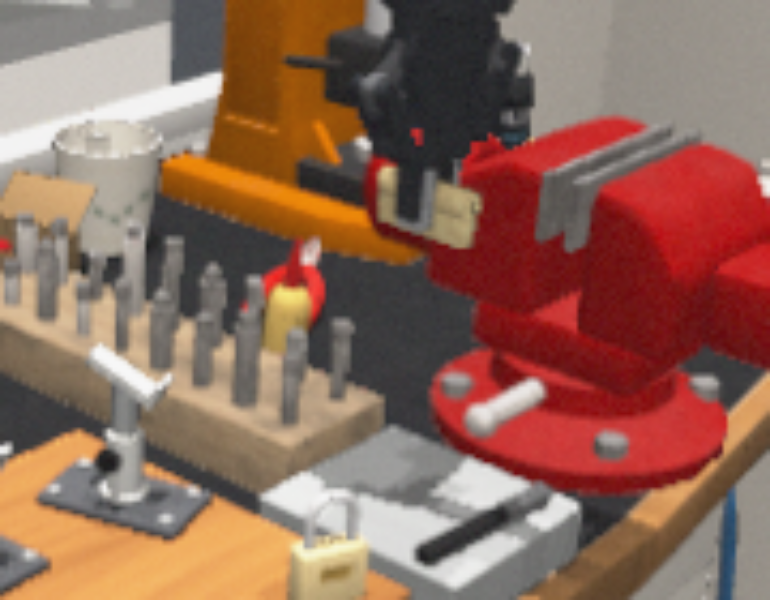

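The cylinder is held upright by its middle, with both ends showing equally at (378–425) and (425–478). I'm moving it to above the long rest, tilted.

```bash
python3 -m inch '-1.5 4 -1 0 0 0 -1;-3 8 -1 0 0 0 -1;-4.5 12 -1 -.2 -6 -1 -1;-6 16 0 -.4 -12 -2 -1;-8 20 1 -.6 -18 -3 -1;-9.5 23.5 1.5 -.9 -25 -4.2 -1;-10.1 25.2 2 -.9 -25 -4.2 -1;-10.1 25.2 2 -.9 -25 -4.2 -1';python3 -m inch '0 0 0 0 0 0 -1;0 0 0 0 0 0 -1;0 0 0 0 0 0 -1;0 0 0 0 0 0 -1;0 0 0 0 0 0 -1;0 0 0 0 0 0 -1'; python3 - <<'E'
from h import *
for n,(a,b,c,d) in(("scene",(140,240,230,360)),("top",(140,220,240,344))):
    cv2.imwrite(f"pics/e_{n}.png",cv2.resize(imaging.read_camera(n)[a:b,c:d,::-1],(780,600)))
t=np.radians(25);y=np.radians(3)
u=np.array([-np.cos(y)*np.sin(t),-np.sin(t)*np.sin(y),np.cos(t)])
goal(np.array([545,447.6,112])+u*5.8,3,25)
E
```

```text
t: 4.7
tcp_pos: [519.3, 447.0, 178.3]
tool_rot: [-0.028, 0.977, 0.004, 0.214]
force: [-0.2, -0.7, -2.5]
opening: 0.181
grip_force: 49.3
t: 5.3
tcp_pos: [521.9, 445.9, 183.7]
tool_rot: [-0.026, 0.976, 0.006, 0.217]
force: [-0.3, 0.5, -1.3]
opening: 0.176
grip_force: 49.3
shift [0.92 0.03 6.88] rot [-0.01  0.02  0.03] tcp [521.8 446.1 183.5] F [-0.3 -0.3 -1.8] t 5.4
```

View pics/e_scene.png

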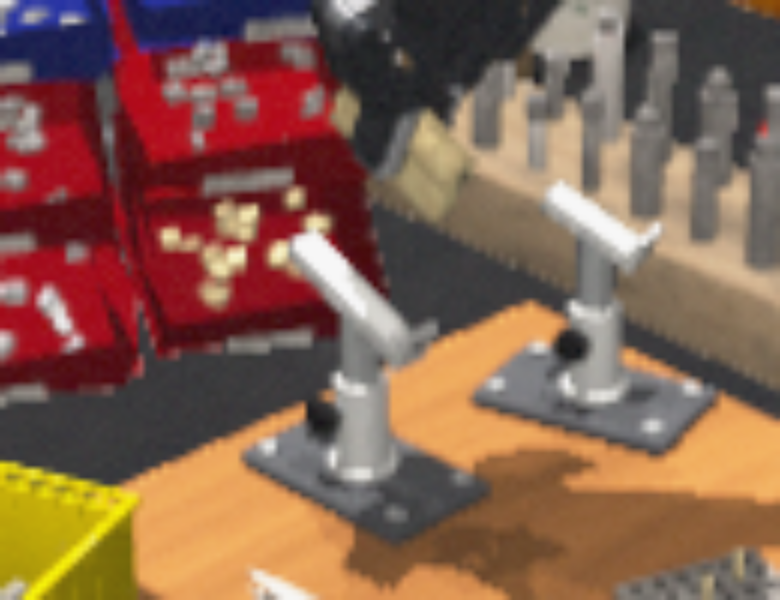

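View pics/e_top.png

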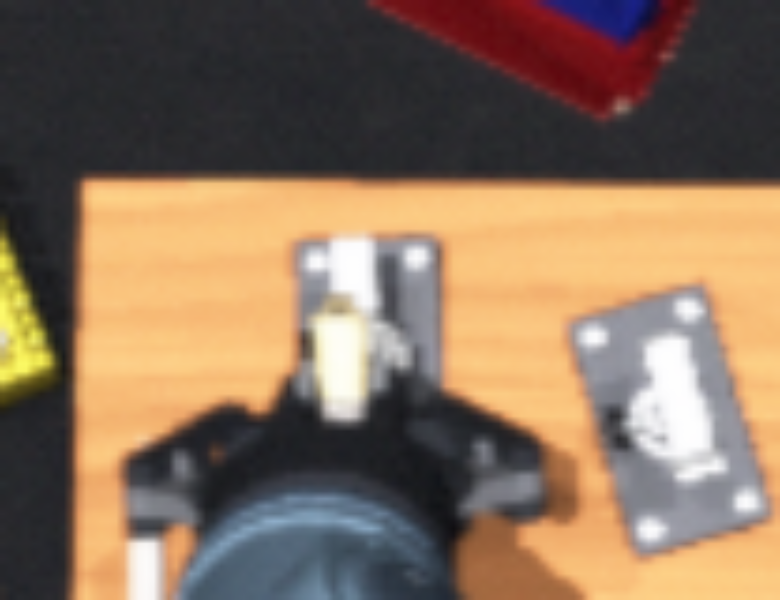

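The cylinder hangs tilted parallel to the long rail; in the top view it is at (340,365) and the rail at (352,270). I'll measure the lateral and yaw offset between them in the top picture.

```bash
python3 - <<'E'
from h import *
np.set_printoptions(precision=1,suppress=True)
im=imaging.read_camera("top").astype(int);im0=cv2.imread("pics/top0.png").astype(int)[:,:,::-1]
s=status.state();print(s["tcp_pos"])
def sub(l,th,x0):
    w=np.clip((l-th)/(235-th),0,1);w=w.astype(float);return x0+(w*np.arange(len(l))).sum()/w.sum(),w.sum()
print("rail")
for r in range(172,190,2):
    l=im0[r,280:298].min(1);print(r,l)
print("cyl R")
for r in range(176,198,2): print(r,im[r,276:296].tolist() if r==184 else im[r,276:296,0])
E
```

```text
[521.8 446.1 183.4]
rail
172 [134 142 148 157 235 249 250 252 251 219 147 146 147 150 158 169 162 138]
174 [174 241 250 228 244 253 253 253 253 229 127  92  99 151 239 251 240 169]
176 [146 173 174 169 233 252 253 253 253 229 119  77  84 122 153 160 154 142]
178 [143 142 140 155 230 251 253 253 253 235 143  81  74 112 132 136 141 141]
180 [131 127 121 132 196 248 253 254 253 246 180  84  72 115 132 135 140 144]
182 [125 125 122 124 161 244 253 253 253 249 203 106  77 113 133 133 142 143]
184 [ 78  77 101 120 153 244 253 253 253 253 236 212 199 164 139 133 141 143]
186 [ 68  81 189 219 229 249 253 254 253 253 228 209 219 239 215 145 141 145]
188 [ 47  42  82 114 208 250 253 253 253 253 234 193 176 233 213 140 137 146]
cyl R
176 [249 248 237 184 156 175 176 170 234 252 253 254 253 228 118  80  87 127
 154 161]
178 [249 249 247 213 152 142 141 157 228 250 253 253 253 237 145  85  75 112
 131 139]
180 [247 247 245 203 135 127 130 175 187 187 200 235 249 244 177  83  74 113
 131 134]
182 [247 247 245 205 143 194 235 247 242 245 247 245 229 198 149  96  80 106
 128 135]
184 [[248, 189, 121], [248, 189, 120], [246, 185, 121], [195, 132, 95], [96, 84, 78], [142, 133, 108], [244, 241, 207], [253, 253, 237], [254, 253, 245], [254, 253, 247], [254, 253, 243], [253, 251, 230], [238, 231, 198], [210, 206, 199], [193, 194, 193], [187, 188, 187], [181, 181, 183], [134, 134, 138], [121, 121, 130], [131, 133, 143]]
186 [251 251 249 201  91 121 239 253 254 254 254 253 237 208 168 196 202 203
 161  99]
188 [252 251 246 200 147 164 238 252 253 254 253 252 222 150 150 153 142 184
 152  82]
190 [245 207 133 126 145 141 232 252 254 254 253 252 218 151 154 106  49  45
  56  65]
192 [208  97  45  77 126 117 172 245 253 253 253 251 209 117  85  56  34  29
  44  62]
194 [107  41  39  36  36  35  77 198 236 229 227 207 128  51  33  30  33  26
  33  35]
196 [32 31 31 30 29 30 37 65 79 86 95 80 55 34 34 34 29 31 36 51]
```

```bash
python3 - <<'E'
from h import *
np.set_printoptions(precision=1,suppress=True)
tn=np.tan(np.radians(25))
def onslope(uv,x0,z0):
    c,d=ray("top",uv);n=np.array([-tn,0,1.]);return c+d*((n@(np.array([x0,0,z0])-c))/(d@n))[:,None]
print("rail",onslope([(286.5,174.5),(286.5,177),(287.2,182)],545,112))
s=status.state();b=s["tcp_pos"]-18*R.from_quat(s["tool_rot"]).as_matrix()[:,2]
print("cyl",onslope([(285.0,184),(285.0,187),(284.9,190)],b[0],b[2]),"expected",b)
E
```

```text
rail [[570.7 449.4 124. ]
 [564.4 449.5 121. ]
 [551.8 447.9 115.2]]
cyl [[536.3 447.2 210. ]
 [529.3 447.3 206.8]
 [522.3 447.7 203.5]] expected [514.2 445.7 199.7]
```

```bash
python3 -m inch '.3 0 1.5 0 0 0 -1;.3 -.05 3.5 0 0 0 -1;.3 -.05 5 0 0 0 -1;.3 -.05 5.5 0 0 0 -1;.3 -.05 5.8 0 0 0 -1;.3 -.05 5.8 0 0 0 -1;.3 -.05 5.8 0 0 0 -1;.3 -.05 5.8 0 0 0 -1'; python3 -m inch '0 0 .1 0 0 0 -1;0 0 .2 0 0 0 -1;0 0 .3 0 0 0 -1;0 0 .4 0 0 0 -1;0 0 .4 0 0 0 -1;0 0 .4 0 0 0 -1'
```

```text
t: 6.25
tcp_pos: [543.8, 447.2, 130.5]
tool_rot: [-0.026, 0.976, 0.006, 0.217]
force: [-0.2, -0.1, -2.2]
opening: 0.176
grip_force: 49.4
t: 6.85
tcp_pos: [545.2, 446.9, 125.7]
tool_rot: [-0.026, 0.976, 0.005, 0.216]
force: [-0.2, -0.4, -1.4]
opening: 0.175
grip_force: 49.3
```

```bash
for i in 1 2; do echo; done; python3 -m inch '0 0 .1 0 0 0 -1;0 0 .2 0 0 0 -1;0 0 .2 0 0 0 -1;0 0 .2 0 0 0 -1' | grep -E 'tcp|force'; python3 -m inch '0 0 .1 0 0 0 -1;0 0 .2 0 0 0 -1;0 0 .2 0 0 0 -1;0 0 .2 0 0 0 -1'| grep -E 'tcp|force'
```

```text
tcp_pos: [546.8, 447.3, 124.8]
force: [1.6, 0.0, 0.0]
grip_force: 52.5
tcp_pos: [547.4, 447.3, 123.1]
force: [-0.0, -1.0, 3.9]
grip_force: 53.0
```

```bash
python3 -m inch '0 0 .05 0 0 0 -1;0 0 .1 0 0 0 -1;0 0 .1 0 0 0 -1;0 0 .1 0 0 0 -1' | grep -E 'tcp|force|rot'; python3 - <<'E'
from station import status
for i in range(1): s=status.state();print(s["force"],s["moment"])
E
```

```text
tcp_pos: [547.5, 447.5, 122.9]
tool_rot: [-0.026, 0.976, 0.006, 0.217]
force: [-5.0, -2.3, 10.4]
grip_force: 53.7
[-4.97384572 -2.27984002 10.4328949 ] [-0.34916861  0.03268279 -0.18352568]
```

```bash
python3 -m inch '0 0 -.05 0 0 0 -1;.1 0 -.05 0 0 0 -1;.2 0 -.05 0 0 0 -1;.3 0 -.05 0 0 0 -1;.3 0 -.05 0 0 0 -1;.3 0 -.05 0 0 0 -1' | grep -E 'tcp|force'; python3 -m inch '.1 0 0 0 0 0 -1;.2 0 0 0 0 0 -1;.2 0 0 0 0 0 -1;.2 0 0 0 0 0 -1' | grep -E 'tcp|force'
```

```text
tcp_pos: [547.2, 447.5, 123.0]
force: [7.0, 0.1, 5.0]
grip_force: 52.6
tcp_pos: [546.8, 447.6, 123.4]
force: [11.5, -1.2, 5.3]
grip_force: 52.5
```

```bash
python3 - <<'E'
from h import *
im=imaging.read_camera("scene");cv2.imwrite("pics/f_full.png",im[:,:,::-1])
cv2.imwrite("pics/f.png",cv2.resize(im[165:240,250:347,::-1],(776,600),interpolation=cv2.INTER_CUBIC))
E
```

```text
(no output)
```

View pics/f.png

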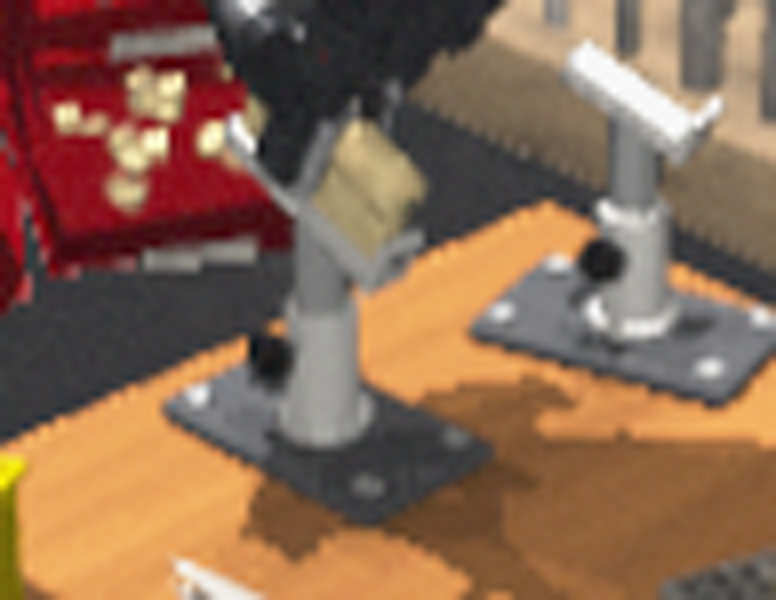

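The low end of the foot (375,255) is up against the stop plate (400,255), and the foot lies along the rail. I'll press it gently onto the rail, then check before letting go.

```bash
python3 -m inch '-.1 0 .1 0 0 0 -1;-.15 0 .2 0 0 0 -1;-.15 0 .2 0 0 0 -1;-.15 0 .2 0 0 0 -1;-.15 0 .2 0 0 0 -1' | grep -E 'tcp|force|rot'; python3 - <<'E'
from h import *
s=status.state();M=R.from_quat(s["tool_rot"]);print(M.inv().apply(s["force"]),M.inv().apply(s["moment"]))
E
```

```text
tcp_pos: [547.4, 447.8, 122.7]
tool_rot: [-0.026, 0.975, 0.007, 0.22]
force: [-1.1, -4.7, 16.5]
grip_force: 53.9
[ -5.86527853  -4.59929912 -15.45047199] [ 0.71959401 -0.73993132 -0.03625879]
```

```bash
python3 -m inch '0 -.03 -.1 0 0 0 -1;0 -.05 -.1 0 0 0 -1;0 -.05 -.1 0 0 0 -1;0 -.05 -.1 0 0 0 -1' | grep -E 'tcp|force|rot'; python3 - <<'E'
from h import *
s=status.state();M=R.from_quat(s["tool_rot"]);print(M.inv().apply(s["force"]),M.inv().apply(s["moment"]))
im=imaging.read_camera("top").astype(int)
for r in range(172,194,3): print(r,im[r,276:296].min(1),im[r,276:296,0]-im[r,276:296,2])
E
```

```text
tcp_pos: [547.3, 447.6, 122.8]
tool_rot: [-0.026, 0.975, 0.007, 0.22]
force: [4.6, 0.2, 8.7]
grip_force: 53.1
[-7.87266631e+00  2.79915509e-03 -5.86763628e+00] [ 0.03521401 -1.18804478  0.01818323]
172 [126 126 114 122 136 146 145 163 235 249 250 251 251 220 146 148 150 151
 157 168] [124 124 126  78  25  12  10  10   1   0   0   0   0   1   4   4   4  -2
  -6  -6]
175 [117 117 109 131 183 244 251 228 175 138 111 143 170 147 101  80  83 135
 202 226] [130 129 123  48  -4  -3  -1  -2  27  42  49  54  30   7  -6  -8  -9 -11
 -10  -4]
178 [124 126 125 138 144 144 150 204 232 240 242 239 229 171 103  76  72 109
 132 135] [125 123 123  77   2  -9   7  39  21  13  11  14  23  54  18  -5  -9  -8
 -10 -10]
181 [118 119 118 122 127 145 165 190 225 242 248 246 230 161 145 150 108  70
 104 129] [129 128 127  81   4  -7   3  45  27  11   6   7  22  59   9  -4  -4  -5
  -9  -8]
184 [120 116  86  51  62 106 122 120 207 241 244 242 228 168 120  91  57  45
  38  61] [128 128 110  31  -5  -6  -4  19  35  12   9  11  24  52   6  -7  -8  -5
  -5  -5]
187 [ 57  50  37  30  32  30  35  43  79 115 127 127 125  89  43  36  33  30
  22  33] [60 34  3 -4 -4 -5 -4  5 27 28 26 23 19 10 -2 -5 -6 -6 -4 -6]
190 [34 31 29 31 32 30 32 35 32 31 32 32 31 35 33 33 30 26 27 28] [-6 -5 -7 -8 -6 -8 -6 -7 -6 -6 -7 -6 -7 -5 -4 -3 -5 -7 -7 -5]
193 [29 31 34 34 38 47 47 46 44 46 42 40 36 35 32 34 30 30 24 24] [ -8  -5  -8  -5 -10  -8  -9  -6  -6  -8  -7  -7  -8  -7  -7  -2  -6  -4
  -6  -7]
```

Forces are balanced and the cylinder's centreline (column 286.2, plus about 0.65 px of parallax) matches the rail's at 287. Letting go softly.

```bash
python3 -m inch '-.05 0 0 0 0 0 -1;-.05 0 -.05 0 0 0 -1;-.05 0 -.05 0 0 0 -1' 20| grep -E 'tcp|force|open'; python3 -m inch '0 0 0 0 0 0 -.6;0 0 0 0 0 0 -.5;0 0 0 0 0 0 -.4;0 0 0 0 0 0 -.3;0 0 0 0 0 0 -.2;0 0 0 0 0 0 -.2;0 0 0 0 0 0 -.2' | grep -E 'tcp|force|open'; python3 -m inch '0 0 -1 0 0 0 -.2;0 0 -2 0 0 0 -.2;0 0 -4 0 0 0 -.2;0 0 -7 0 0 0 -.2;0 0 -10 0 0 0 -.2;0 0 -13 0 0 0 -.2;0 0 -13 0 0 0 -.2;0 0 -13 0 0 0 -.2' | grep -E 'tcp|force|open'; python3 - <<'E'
from h import *
a=imaging.read_camera("scene")[165:240,250:347,::-1];b=imaging.read_camera("top")[155:215,260:338,::-1]
cv2.imwrite("pics/g.png",np.hstack([cv2.resize(a,(400,400),interpolation=2),cv2.resize(b,(400,400),interpolation=2)]))
print(status.state()["t"])
E
```

```text
tcp_pos: [547.3, 447.5, 122.8]
force: [5.4, 0.9, 5.0]
opening: 0.171
grip_force: 52.8
tcp_pos: [544.5, 446.4, 119.9]
force: [0.0, -0.4, -0.5]
opening: 0.402
grip_force: 0.0
tcp_pos: [489.7, 444.1, 239.7]
force: [0.1, -0.3, 0.2]
opening: 0.395
grip_force: 0.0
11.95
```

View pics/g.png

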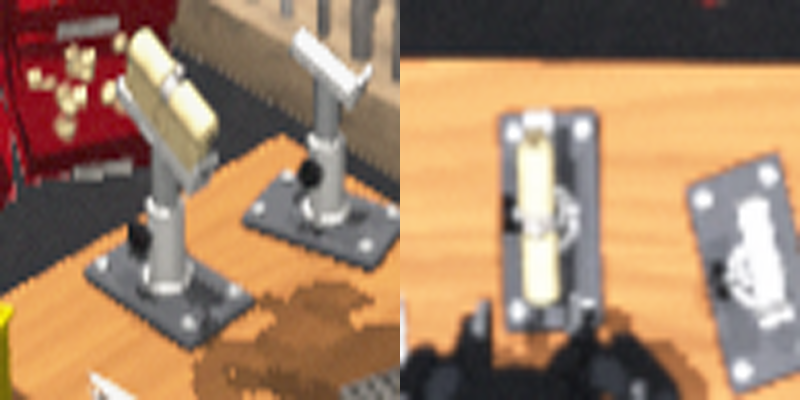

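The cylinder sits lengthwise on the long rail with its foot down, and nothing else has moved. I'll check the gap at the stop numerically.

```bash
python3 - <<'E'
from h import *
np.set_printoptions(precision=1,suppress=True)
t,y=np.radians(25),np.radians(3)
a=np.array([np.cos(t)*np.cos(y),np.cos(t)*np.sin(y),np.sin(t)]);u=np.array([-np.sin(t)*np.cos(y),-np.sin(t)*np.sin(y),np.cos(t)])
im=imaging.read_camera("top").astype(int);im0=cv2.imread("pics/top0.png")[:,:,::-1].astype(int)
for r in list(range(169,179))+list(range(196,204)): print(r,im[r,284:290,0],im[r,284:290,0]-im[r,284:290,2],im0[r,284:290,0])
for h in(112,116):
    o=np.array([545,447.6,h])
    pts=[o+a*35,o+a*31,o+a*31+u*24,o-a*31+u*33,o-a*31,o-a*31+u*10,o-a*33+u*10]
    print(h,"railhi,foothi,barrelhi,toplow,footlow,stoptop in/out");print(proj("top",pts).T);print(proj("scene",pts).T)
s=imaging.read_camera("scene").astype(int)
for r in range(190,212): print(r,(s[r,286:308,0]-s[r,286:308,2]),s[r,286:308,1])
E
```

```text
169 [250 251 251 251 251 251] [123 123 121 120 121 121] [250 250 250 251 251 251]
170 [250 250 250 250 250 250] [120 117 118 118 116 117] [249 250 250 250 250 249]
171 [235 240 240 241 236 218] [80 64 61 59 49 69] [235 240 240 239 237 221]
172 [237 250 251 252 251 225] [ 1  0  0  0 -1  0] [237 250 251 252 252 223]
173 [241 252 252 249 250 227] [-2 -1 -1 -1 -1 -3] [243 253 253 253 253 229]
174 [201 213 205 204 229 197] [15 26 32 30  5 -1] [244 253 253 254 253 229]
175 [198 187 183 194 190 150] [36 54 56 55 29  4] [244 253 253 253 253 227]
176 [227 197 191 231 228 167] [49 54 56 57 49 22] [233 252 253 253 253 229]
177 [249 244 241 249 248 198] [34 35 40 38 41 48] [231 251 253 254 253 232]
178 [253 253 253 253 251 211] [20 12 11 15 31 52] [230 251 253 253 253 235]
196 [237 253 253 254 254 251] [48 18 10  9 13 30] [135 187 211 215 214 216]
197 [233 252 253 254 253 252] [47 19  9  8 10 26] [139 194 223 230 233 235]
198 [226 251 253 254 253 252] [49 23 10  8 12 27] [163 223 239 248 251 251]
199 [204 247 252 253 253 249] [38 37 20 15 18 33] [135 149 163 170 160 152]
200 [170 186 204 213 203
[... 4052 characters left out ...]
4 148 144 142 141 138 142 144 139
 141 142 143 141] [112 159 169 173 175 168 153 145 133 171 167 166 164 163 160 159 162 165
 169 167 170 173]
209 [ -2   5   8   6   5   5   7   7  39 142 143 142 141 142 143 140 142 141
 142 141 141 143] [ 75 144 170 172 175 170 154 142 137 167 162 160 159 161 160 164 166 170
 170 172 172 170]
210 [  2   5   6   8   6   8   5   6  33 133 143 142 142 143 140 142 143 143
 143 141 141 140] [ 78 151 165 172 174 170 156 145 131 154 159 161 164 166 168 169 170 170
 169 170 169 166]
211 [  5   7   5   7   6   7   7   6  22 111 140 140 143 140 142 145 143 141
 140 141 141 142] [100 153 164 174 173 173 155 143 129 139 163 166 168 166 171 169 167 169
 166 167 167 167]
```

```bash
python3 -c "
from station import job;print(job.finish_job())"
```

```text
the job is handed in; nothing more can be done
None
```

The lock cylinder sits foot-down and lengthwise on the long rest with its low end against the stop, to within the few millimetres the cameras resolve. I saw nothing else disturbed, and the job was handed in at about 12 s; no verdict came back.

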